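# Load a slide-drying tray onto the right rails

### The job

Take the loose slide tray by its black upright grip and, keeping it level, slide it into the drying rack that stands in the middle of the bench (not the one at the left end), onto the rail pair directly above the sheet already in that rack. Push it gently fully home, feel for the adjustable stop at the back, press the tray lightly against it (about 10 newtons, never more than 20) for a good second, then let go. Do not disturb the jar, the box and the dish on the bench.

Things in the scene. Friction and masses are not known exactly. Their poses are not given: they have to be found in the camera images.
- tray_grip (a point): The loose tray's grip: a black upright tab 34 mm long (x), 10 mm thick (y), its top 48 mm above the tray's underside. This point is in the tab, 30 mm above the tray's underside, 140 mm behind the sheet's centre. x points from the grip to the sheet. A flat stem 20 mm wide, 4 mm thick runs under it to the sheet.
- tray_mid (a point): Centre of the loose tray's flat steel sheet, half-way up its thickness. The sheet is 115 mm (x) by 130 mm (y) and 4 mm thick, with two low ribs (7 mm above the underside) 51 mm either side of the centre; three glass slides are fixed on it. x points away from the grip. Starts flat on the bench. Home (leading edge on the stop bar) it is 37.5 to 67.5 mm past the mouth point, 2 mm above the ledges.
- tray: The whole loose tray, about 140 to 230 g; origin at the centre of the underside of the sheet, axes as tray_mid.
- rack_a: White rack fixed to the bench, open front, back and top, 190 mm high, 184 wide, 150 deep. Origin: middle of its foot, at bench height; x points into the rack, z up. Ledges 50, 95, 140 mm up; a plain sheet lies on the lowest pair. The one to load only if it stands mid-bench (y below 0.3 m). Stop: dark upright bar, 30 mm wide, its face 40 to 70 mm from the origin along x: clamped rigidly, setting unknown, feel for it.
- rack_b: White rack fixed to the bench, open front, back and top, 190 mm high, 184 wide, 150 deep. Origin: middle of its foot, at bench height; x points into the rack, z up. Ledges 50, 95, 140 mm up; a plain sheet lies on the middle pair. The one to load only if it stands mid-bench (y below 0.3 m). Stop: dark upright bar, 30 mm wide, its face 40 to 70 mm from the origin along x: clamped rigidly, setting unknown, feel for it.
- rack_a_mouth (a point): Rail pair directly above the sheet in rack_a (ledges 95 mm above the bench): point midway between the rails, level with the ledges, where the straight channels begin (rack x = -55 mm); x points in. Channels: aluminium U, 134 mm between their bottoms, 9 mm high inside, 125 mm long, mouths flared over 13 mm in front of this point. Lips cover the sheet's outer 10 mm.
- rack_b_mouth (a point): Rail pair directly above the sheet in rack_b (ledges 140 mm above the bench): point midway between the rails, level with the ledges, where the straight channels begin (rack x = -55 mm); x points in. Channels: aluminium U, 134 mm between their bottoms, 9 mm high inside, 125 mm long, mouths flared over 13 mm in front of this point. Lips cover the sheet's outer 10 mm.
- jar_mid (a point): Amber glass jar, 60 mm across, 95 mm high, standing on the bench; the point is half-way up. Leave it alone.
- slide_box_mid (a point): Blue plastic slide box, 35 x 90 x 32 mm, lying on the bench; the point is its centre. Leave it alone.
- dish_mid (a point): Black open dish, 100 mm across, 45 mm high; the point is half-way up. Leave it alone.

How it is judged:
By the outcome, as a careful person would: the job done as asked, in the order asked, and still so for the second after the job is handed in, with the robot touching nothing.
It also fails if it takes over 64 s, if anything falls off the work surface, if the arm or the gripper's body presses on something with over 40 N, if the wrist force passes 120 N, or if a joint passes its speed limit or range.

### The arm

A 6-joint arm with a two-finger parallel gripper is mounted at the origin on the work surface. World frame = base frame: x ahead of the robot, y to its left, z up, the work surface at z = 0. Lengths are in m, angles in rad, forces in N, time in s.
With the tool pointing down it reaches from about 0.35 to 1 m from the base axis. Payload 7.1 kg.
Tool frame: the origin (TCP) lies between the finger pads; the fingertips stand 17 mm ahead of it and the grasp point (between the pads) lies 2 mm behind it; x points along the fingers, z is the direction in which the jaws open and shut, and the axes are right-handed (so a half turn about x gives the same grasp; the last joint's range is limited). The gripper opens to 85 mm and grips with 20 to 120 N. Pads are 22 mm wide; open, the fingers measure 114 mm over their backs; the gripper's body (76 mm by 85 mm) begins 54 mm behind the grasp point. The pads swing forward as they close: fully open they stand 13 mm farther back than shut.
Start: joints at [1.124, 0.423, 1.63, -0, 1.089, -0.019], TCP at [0.259, 0.569, 0.248] pointing down, gripper open.
Joint ranges: [-3, 3], [-0.9, 2.11], [0.09, 2.58], [-1.31, 4.45], [0.11, 2.69], [-2.54, 2.54]. Speed limits (rad/s): [2.39, 2.39, 3.01, 3.14, 3.14, 3.14].

### API

Orientations are given as a unit quaternion [w, x, y, z].
In Python, from plant import r gives the robot as it stands. Calls block until the motion is done:
- r.move_ptp(position, orientation): joint-space move of the TCP to a pose.
- r.move_linear(position, vel=0.15, rotation=None, threshold=None): straight line of the TCP; rotation=None keeps the orientation; vel is the mean speed in m/s. With threshold (N) it stops when the force on the tool has changed by that much, and returns True; else False.
- r.move_j(angles): joint-space move.
- r.move_gripper(opening): finger opening in m; the grip force is fixed at half the most; returns when the fingers have stopped.
- r.dwell(seconds).
- r.inverse_kinematics(position, orientation): joint angles nearest the present ones, or None.
- r.read_state(): the state.
- r.get_image(name): name is "scene" or "top"; returns the picture (384x512x3 uint8, red, green, blue); there is no depth.
- r.camera_info(name): a dict with "fx", "fy", "cx", "cy" (pixels), "R" (3x3) and "t" (3): a world point X has camera coordinates R X + t. Camera axes: x right, y down, z forward; pixel columns grow to the right and rows downward; lengths in m; the calibration is good to about 2 mm. A picture is of the moment at which its call begins. camera_info takes no time and is no camera call.
A pose or a line that the arm cannot do raises r.MotionError and nothing moves.
- r.job_done(): hands the job in, once; it reports no verdict.
Trained networks look in the newest picture that a camera, given by its name, has taken for a name from the list of things; names that differ only in an ending like _2 or _b are one class to them, and where a whole thing is asked for, a point or a joint stands for the part that bears it (a point fixed in the world has none). Each returns a list of dicts, best first, with "conf" (0 to 1); they miss things now and then, are a little off and sometimes report something else, mostly with a low value. They report only what shows in the picture. A call takes as long as a camera call.
- r.regions_of(target, camera): "mask" (384x512 bool, what is visible of it) and "bbox" ([left, top, right, bottom] in pixels, round what is visible of it).
The state is a dict: "t": time; "q": joint angles; "qvel": joint speeds; "effort": joint torques, N m; "tool_pos": TCP position; "ee_rot": TCP orientation; "wrist_force": force on the tool from outside, world axes, zero at the start; "moment": the same for the moment, N m; "finger_gap": finger opening in m.
Only numpy, scipy, OpenCV 4.12 (cv2) and the standard library are available. Lean on these libraries where they do the work, as an engineer would, in place of code of your own. Each camera call takes 0.05 s, during which the arm holds its last target. There are 200 camera calls.

## Working session

There is one attempt and no reset: what is moved stays moved. The work goes in short steps, each a Python script; the robot and the scene stay as the last script left them, time stands still between calls to the robot, and variables do not carry over. Pictures are saved under pics/ and viewed, about 8 in all and at most 12, crops included, and the job is handed in when it is done.

```bash
ls; mkdir -p pics; python3 - <<'E'
from plant import r
import cv2,numpy as np
for c in("scene","top"):
    im=r.get_image(c); cv2.imwrite(f"pics/{c}0.png",im[:,:,::-1])
    i=r.camera_info(c); print(c,i['fx'],i['fy'],i['cx'],i['cy'],np.round(np.array(i['R']),3).tolist(),np.round(i['t'],3), 'C',-np.array(i['R']).T@np.array(i['t']))
    for n in("tray","tray_grip","rack_a","rack_b","jar_mid","slide_box_mid","dish_mid"):
        print(n,[(round(d['conf'],2),np.round(d['bbox']).tolist(),int(d['mask'].sum())) for d in r.regions_of(n,c)[:3]])
s=r.read_state();print(s['t'],s['wrist_force'],s['ee_rot'],s['finger_gap'])
E
```

```text
pics
scene 478.515857653382 478.515857653382 256.28941426199026 188.24005687175074 [[0.594, 0.805, 0.001], [0.691, -0.509, -0.514], [-0.413, 0.306, -0.858]] [-0.284 -0.312  2.058] C [ 1.23332911 -0.55935251  1.6056101 ]
tray [(0.74, [180.0, 208.0, 218.0, 263.0], 1190)]
tray_grip [(0.64, [183.0, 206.0, 219.0, 265.0], 1198)]
rack_a [(0.95, [293.0, 172.0, 362.0, 242.0], 2428), (0.84, [325.0, 97.0, 391.0, 171.0], 2376)]
rack_b [(0.95, [293.0, 172.0, 362.0, 242.0], 2428), (0.84, [325.0, 97.0, 391.0, 171.0], 2376)]
jar_mid [(0.53, [293.0, 107.0, 309.0, 128.0], 270), (0.23, [236.0, 270.0, 260.0, 290.0], 308)]
slide_box_mid [(0.69, [236.0, 268.0, 261.0, 289.0], 326)]
dish_mid [(0.72, [122.0, 268.0, 150.0, 294.0], 654), (0.49, [180.0, 206.0, 212.0, 261.0], 1136)]
top 482.9691261083634 482.9691261083634 255.8048026035753 190.6897970367088 [[0.015, -1.0, 0.007], [-0.998, -0.016, -0.059], [0.059, -0.006, -0.998]] [-0.067  0.518  1.655] C [ 0.42046484 -0.04860136  1.68279741]
tray [(0.86, [303.0, 164.0, 349.0, 224.0], 1372)]
tray_grip [(0.69, [306.0, 169.0, 348.0, 229.0], 1349)]
rack_a [(0.9, [167.0, 105.0, 227.0, 161.0], 2560), (0.8, [61.0, 150.0, 136.0, 208.0], 3185)]
rack_b [(0.9, [167.0, 105.0, 227.0, 161.0], 2560), (0.8, [61.0, 150.0, 136.0, 208.0], 3185)]
jar_mid [(0.62, [124.0, 240.0, 150.0, 256.0], 343), (0.27, [302.0, 166.0, 350.0, 229.0], 1338)]
slide_box_mid [(0.67, [293.0, 124.0, 317.0, 135.0], 300), (0.51, [62.0, 151.0, 133.0, 206.0], 3044)]
dish_mid [(0.65, [387.0, 175.0, 416.0, 202.0], 642)]
0.8 [-1.00121316  0.51919967 -0.21814007] [ 0.59474815 -0.38247449  0.5947256   0.38247792] 0.08550636529623419
```

```bash
python3 - <<'E'
import cv2,numpy as np
t=cv2.imread("pics/top0.png");s=cv2.imread("pics/scene0.png")
cv2.imwrite("pics/t1.png",cv2.resize(t[95:265,50:370],(800,425),interpolation=cv2.INTER_CUBIC))   # x2.5
cv2.imwrite("pics/s1.png",cv2.resize(s[90:300,150:400],(714,600),interpolation=cv2.INTER_CUBIC))  # x2.857
E
```

```text
(no output)
```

View pics/t1.png

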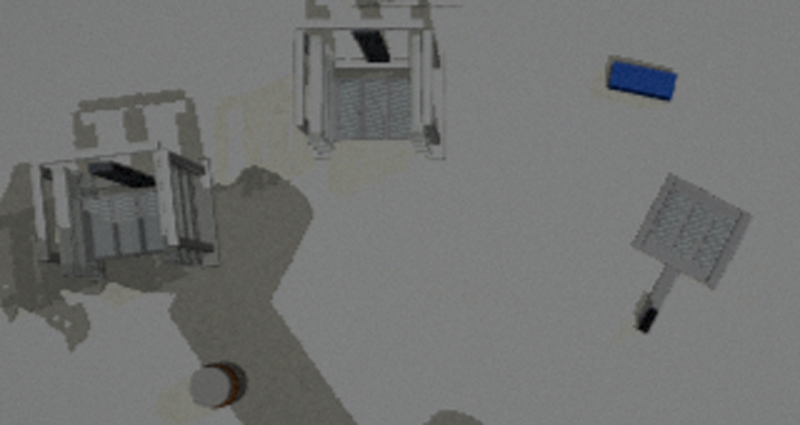

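View pics/s1.png

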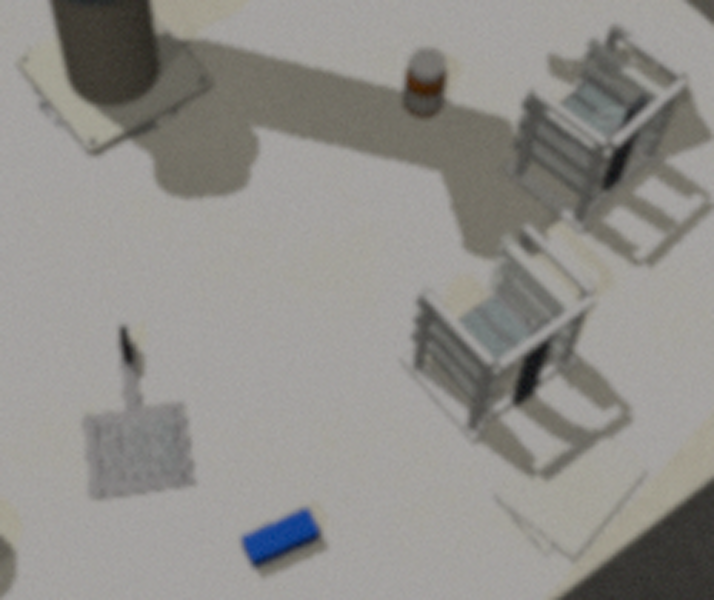

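```bash
cat > h.py <<'E'
import numpy as np,cv2
from plant import r
from scipy.optimize import minimize
def P(c,X):
    i=r.camera_info(c);X=np.atleast_2d(X)@np.array(i['R']).T+np.array(i['t'])
    return np.c_[i['fx']*X[:,0]/X[:,2]+i['cx'],i['fy']*X[:,1]/X[:,2]+i['cy']]
def back(c,uv,z):
    i=r.camera_info(c);R=np.array(i['R']);C=-R.T@np.array(i['t'])
    d=R.T@np.array([(uv[0]-i['cx'])/i['fx'],(uv[1]-i['cy'])/i['fy'],1]);return C+d*(z-C[2])/d[2]
def avg(c,n=6): return np.mean([r.get_image(c).astype(float) for _ in range(n)],0)
def tf(p,X): # pose x,y,yaw
    c,s=np.cos(p[2]),np.sin(p[2]);X=np.atleast_2d(X).astype(float)
    return np.c_[p[0]+c*X[:,0]-s*X[:,1],p[1]+s*X[:,0]+c*X[:,1],X[:,2]]
E
python3 - <<'E'
from h import *
for c in("scene","top"): np.save(c+".npy",avg(c))
def crop(c,b,w):
    m=np.load(c+".npy")[:,:,::-1];m=m[b[1]:b[3],b[0]:b[2]]
    lo,hi=np.percentile(m,1),np.percentile(m,99.5);m=np.clip((m-lo)/(hi-lo),0,1)**.8*255
    k=w/(b[2]-b[0]);m=cv2.resize(m.astype(np.uint8),None,fx=k,fy=k,interpolation=cv2.INTER_CUBIC)
    return m
a=crop("top",(160,85,235,170),480);b=crop("scene",(285,165,370,260),480)
h=max(a.shape[0],b.shape[0]);
cv2.imwrite("pics/a.png",a);cv2.imwrite("pics/b.png",b);print(a.shape,b.shape)
# tray
for c in("top","scene"):
    d=r.regions_of("tray",c)[0]['mask'];
    m=np.load(c+".npy").mean(2);ys,xs=np.nonzero(cv2.dilate(d.astype(np.uint8),np.ones((7,7)))>0)
    g=m[ys,xs];k=g<np.median(g)*.45;uv=[xs[k].mean(),ys[k].mean()];print(c,'grip px',uv,k.sum(),back(c,uv,.04))
    e=cv2.morphologyEx(d.astype(np.uint8),cv2.MORPH_OPEN,np.ones((15,15)));yy,xx=np.nonzero(e);print('sheet',e.sum(),back(c,[xx.mean(),yy.mean()],.004))
print([ (n,back("top",[np.mean(r.regions_of(n,"top")[0]['bbox'][0::2]),np.mean(r.regions_of(n,"top")[0]['bbox'][1::2])],.05)) for n in("rack_a","jar_mid","dish_mid","slide_box_mid")])
E
```

```text
(544, 480, 3) (536, 480, 3)
top grip px [np.float64(308.57142857142856), np.float64(222.35714285714286)] 42 [ 0.41242964 -0.23983141  0.04      ]
sheet 1028 [ 0.53649547 -0.3035766   0.004     ]
scene grip px [np.float64(194.11764705882354), np.float64(211.94117647058823)] 17 [ 0.42560913 -0.24740555  0.04      ]
sheet 996 [ 0.53769856 -0.30663961  0.004     ]
[('rack_a', array([0.71609887, 0.15040662, 0.05      ])), ('jar_mid', array([0.31935542, 0.3321691 , 0.05      ])), ('dish_mid', array([ 0.5185279 , -0.55128687,  0.05      ])), ('slide_box_mid', array([ 0.72964496, -0.21886286,  0.05      ]))]
```

View pics/a.png

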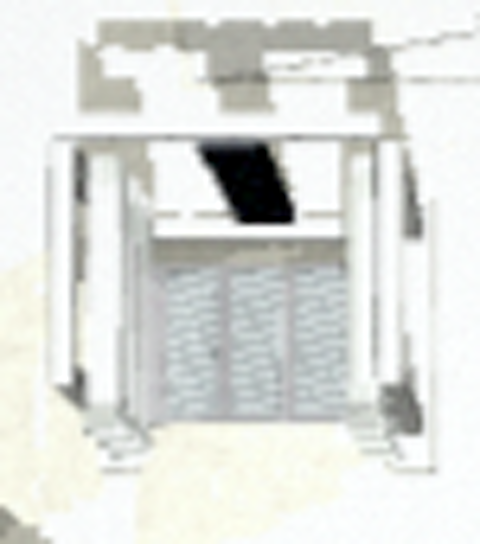

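View pics/b.png

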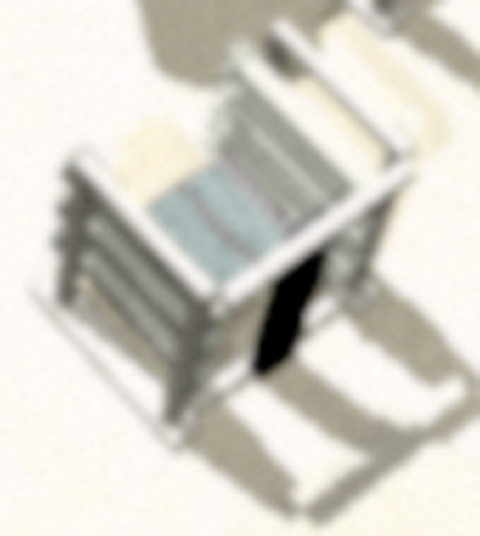

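```bash
cat >> h.py <<'E'
def ov(c,b,w,polys,fn):
    m=np.load(c+".npy")[:,:,::-1];m=m[b[1]:b[3],b[0]:b[2]]
    lo,hi=np.percentile(m,1),np.percentile(m,99.5);m=np.clip((m-lo)/(hi-lo),0,1)**.8*255
    k=w/(b[2]-b[0]);m=cv2.resize(m.astype(np.uint8),None,fx=k,fy=k,interpolation=cv2.INTER_CUBIC)
    for X,col in polys:
        uv=(P(c,X)-[b[0],b[1]]+.5)*k-.5
        cv2.polylines(m,[np.round(uv).astype(np.int32)],True,col,1)
    if fn: cv2.imwrite(fn,m)
    return m
def rect(x0,x1,y0,y1,z): return np.array([[x0,y0,z],[x1,y0,z],[x1,y1,z],[x0,y1,z]])
E
python3 - <<'E'
from h import *
from scipy.optimize import least_squares
un=lambda u,v,k,b:((np.array([u,v])+.5)/k-.5+b)
T=lambda u,v:un(u,v,6.4,[160,85]); S=lambda u,v:un(u,v,480/85,[285,165])
obs=[("top",T(435,470),(-75,-92,0)),("top",T(100,470),(-75,92,0)),("scene",S(175,442),(75,-92,0)),("scene",S(33,288),(-75,-92,0))]
f=lambda p:np.concatenate([(P(c,tf(p,np.array(m)/1000.))[0]-uv) for c,uv,m in obs])
s=least_squares(f,[.72,.13,0]);print(s.x,np.round(s.fun,2))
p=s.x;np.save("rack.npy",p)
R=lambda *a:tf(p,rect(*a))
pol=[(R(-.075,.075,-.092,.092,0),(0,0,255)),(R(-.075,.075,-.092,.092,.19),(255,0,0)),(R(-.068,.07,-.067,.067,.054),(0,160,0)),(R(-.068,.07,-.067,.067,.099),(200,0,200))]
a=ov("top",(160,85,235,170),400,pol,None);b=ov("scene",(285,165,370,260),400,pol,None)
h=min(a.shape[0],b.shape[0]);cv2.imwrite("pics/ov.png",np.hstack([a[:h],b[:h]]))
E
```

```text
[0.70511394 0.13663624 0.02182959] [-0.43  0.18 -0.68  0.47  0.28  1.46 -0.82 -0.09]
```

View pics/ov.png

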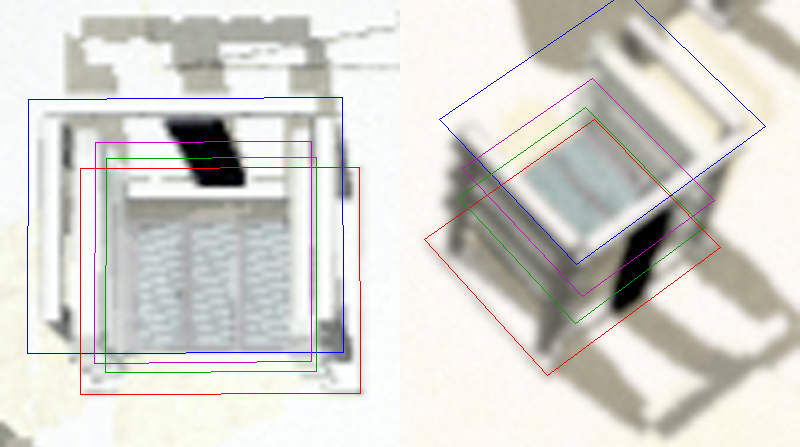

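```bash
python3 - <<'E'
from h import *
p=np.load("rack.npy");c,s=np.cos(p[2]),np.sin(p[2])
un=lambda u,v,k,b:((np.array([u,v])+.5)/k-.5+b)
loc=lambda X:np.round([c*(X[0]-p[0])+s*(X[1]-p[1]),-s*(X[0]-p[0])+c*(X[1]-p[1])],4)
for z in(.054,.099):
    print(z,'top',loc(back("top",un(210,352,400/75,[160,85]),z)),'scene',[loc(back("scene",un(u-400,v,400/85,[285,165]),z)) for u,v in((530,177),(590,135))])
# tray fit: silhouette of sheet + stem + tab, both cameras
D={k:r.regions_of("tray",k)[0]['mask'] for k in("top","scene")}
box=lambda x0,x1,y0,y1,z0,z1:np.vstack([rect(x0,x1,y0,y1,z0),rect(x0,x1,y0,y1,z1)])
parts=[box(-.0575,.0575,-.065,.065,0,.006),box(-.157,-.0575,-.01,.01,0,.004),box(-.157,-.123,-.005,.005,0,.048)]
def sil(k,p):
    m=np.zeros((384*4,512*4),np.uint8)
    for X in parts:
        uv=(P(k,tf(p,X))+.5)*4-.5;cv2.fillConvexPoly(m,cv2.convexHull(np.round(uv).astype(np.int32)),1)
    return m>0
U={k:cv2.resize(v.astype(np.uint8),None,fx=4,fy=4,interpolation=cv2.INTER_NEAREST)>0 for k,v in D.items()}
for ks in(("top",),("scene",),("top","scene")):
    f=lambda p:-sum((sil(k,p)&U[k]).sum()/(sil(k,p)|U[k]).sum() for k in ks)
    b=minimize(f,[.537,-.305,-.47],method="Nelder-Mead",options=dict(initial_simplex=np.array([[.537,-.305,-.47],[.547,-.305,-.47],[.537,-.295,-.47],[.537,-.305,-.4]])))
    print(ks,b.x,b.fun,'grip',tf(b.x,[-.14,0,.03]))
np.save("tray.npy",b.x)
q=b.x;pol=[(tf(q,rect(-.0575,.0575,-.065,.065,.004)),(0,0,255)),(tf(q,rect(-.157,-.123,-.005,.005,.048)),(255,0,0)),(tf(q,rect(-.157,-.0575,-.01,.01,.004)),(0,255,0))]
a=ov("top",(290,155,360,235),400,pol,None);b=ov("scene",(170,195,230,275),400,pol,None)
h=min(a.shape[0],b.shape[0]);cv2.imwrite("pics/ov2.png",np.hstack([a[:h],b[:h]]))
E
```

```text
0.054 top [-0.0554  0.0006] scene [array([-0.0467, -0.0106]), array([-0.0464,  0.0526])]
0.099 top [-0.0618 -0.0044] scene [array([-0.0304, -0.0308]), array([-0.0302,  0.0306])]
('top',) [ 0.53794452 -0.30436236 -0.45858322] -0.925205945168461 grip [[ 0.41240923 -0.24238742  0.03      ]]
('scene',) [ 0.53676107 -0.30610591 -0.46602222] -0.9245653817082389 grip [[ 0.41169029 -0.24319884  0.03      ]]
('top', 'scene') [ 0.53758618 -0.3059715  -0.47547044] -1.8411137018188 grip [[ 0.41311533 -0.24188555  0.03      ]]
```

View pics/ov2.png

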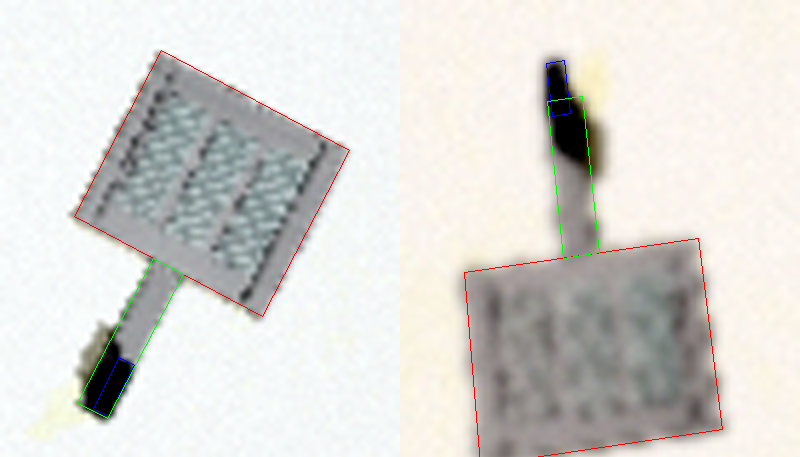

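```bash
cat >> h.py <<'E'
from scipy.spatial.transform import Rotation as Ro
TILT=np.radians(12)
def quat(yaw,flip,tilt=TILT):
    f=np.array([np.cos(yaw),np.sin(yaw),0]);l=np.array([-f[1],f[0],0])
    x=np.sin(tilt)*f-np.cos(tilt)*np.array([0,0,1.]);z=l*flip;y=np.cross(z,x)
    q=Ro.from_matrix(np.c_[x,y,z]).as_quat();return q[[3,0,1,2]],x
def tcp(grip,yaw,flip):   # grip point in world -> TCP
    q,x=quat(yaw,flip);return np.array(grip)+.002*x,q
def st(m=''):
    s=r.read_state();print(m,'t%.2f'%s['t'],'tcp',np.round(s['tool_pos'],4),'F',np.round(s['wrist_force'],2),'M',np.round(s['moment'],2),'gap %.4f'%s['finger_gap']);return s
E
python3 - <<'E'
from h import *
p=np.array([.5375,-.3055,-.467]);k=np.load("rack.npy")
g=tf(p,[-.14,0,.031])[0]
st()
for fl in(1,-1):
    print(fl)
    for a in((g,p[2]),(g+[0,0,.22],p[2]),(tf(k,[-.31,0,.13])[0],k[2]),(tf(k,[-.13,0,.13])[0],k[2])):
        t,q=tcp(*a,fl);j=r.inverse_kinematics(t,q);print(np.round(t,3),None if j is None else np.round(j,2))
E
```

```text
t2.00 tcp [0.2592 0.5687 0.2483] F [-0.07  0.19  0.04] M [-0.04  0.02  0.  ] gap 0.0858
1
[ 0.413 -0.243  0.029] [-0.57  0.58  2.17  0.12  0.18 -1.78]
[ 0.413 -0.243  0.249] [-0.57  0.12  2.07  0.03  0.74 -1.69]
[0.396 0.13  0.128] [ 0.33  0.28  2.27 -0.17  0.39 -1.11]
[0.576 0.134 0.128] [ 0.23  0.48  1.91 -0.08  0.55 -1.3 ]
-1
[ 0.413 -0.243  0.029] [-0.57  0.58  2.17  0.12  0.18  1.36]
[ 0.413 -0.243  0.249] [-0.57  0.12  2.07  0.03  0.74  1.45]
[0.396 0.13  0.128] [ 0.33  0.28  2.27 -0.17  0.39  2.03]
[0.576 0.134 0.128] [ 0.23  0.48  1.91 -0.08  0.55  1.84]
```

```bash
python3 - <<'E'
from h import *
p=np.array([.5375,-.3055,-.467])
g=tf(p,[-.14,0,.031])[0]
t,q=tcp(g+[0,0,.21],p[2],1); r.move_ptp(t,q);st('above')
r.move_gripper(.05)
t,_=tcp(g+[0,0,.03],p[2],1);r.move_linear(t,.2)
t,_=tcp(g,p[2],1);print(r.move_linear(t,.06,threshold=6));st('at')
r.move_gripper(0.0);st('grip')
s=r.read_state();r.move_linear(np.array(s['tool_pos'])+[0,0,.10],.12);r.dwell(.2);st('lift')
for c in("scene","top"): np.save(c+".npy",avg(c,2))
a=ov("top",(270,140,370,260),390,[],None);b=ov("scene",(150,150,260,282),390,[],None)
h=min(a.shape[0],b.shape[0]);cv2.imwrite("pics/lift.png",np.hstack([a[:h],b[:h]]))
E
```

```text
above t4.90 tcp [ 0.4132 -0.2423  0.2391] F [ 0.07  0.11 -0.33] M [ 0.02  0.11 -0.02] gap 0.0852
False
at t7.04 tcp [ 0.4127 -0.2426  0.0287] F [ 0.19  0.19 -0.48] M [0.07 0.06 0.01] gap 0.0502
grip t7.48 tcp [ 0.413  -0.2427  0.0294] F [0.   0.87 4.97] M [0.07 0.1  0.11] gap 0.0087
lift t8.67 tcp [ 0.4126 -0.2425  0.1287] F [ 0.14 -0.1  -0.53] M [0.12 0.26 0.01] gap 0.0092
```

View pics/lift.png

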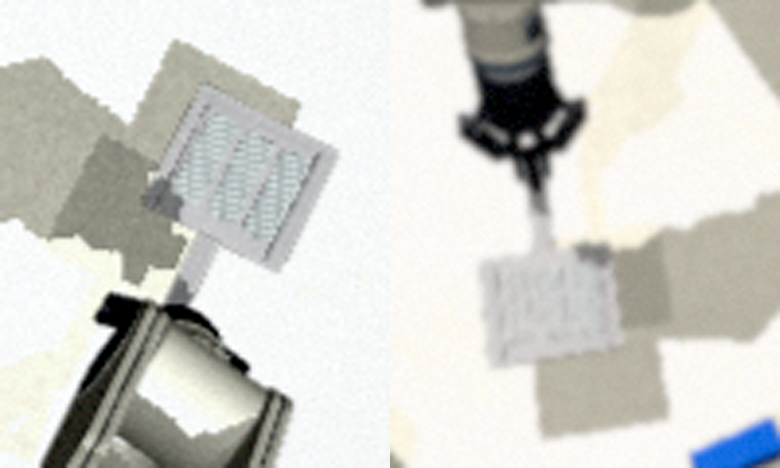

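```bash
python3 - <<'E'
from h import *
k=np.load("rack.npy")
t,q=tcp(tf(k,[-.31,0,.031])[0],k[2],1); t[2]=.0294+.098
r.move_ptp(t,q);r.dwell(.4);s=st('pre');print(t)
for c in("scene","top"): np.save(c+".npy",avg(c,3))
D={c:r.regions_of("tray",c)[0] for c in("top","scene")};print({c:(d['conf'],np.round(d['bbox']),d['mask'].sum()) for c,d in D.items()})
np.savez("m.npz",**{c:d['mask'] for c,d in D.items()})
tp=tf(k,[-.17,0,0])[0];z=.098
R=lambda *a:tf(k,rect(*a))
pol=[(tf([tp[0],tp[1],k[2]],rect(-.0575,.0575,-.065,.065,z+.004)),(0,0,255)),(R(-.055,.07,-.067,.067,.095),(255,0,0)),(R(-.075,.075,-.092,.092,0),(0,160,0))]
a=ov("top",(165,90,245,200),400,pol,None);b=ov("scene",(240,140,370,260),400,pol,None)
print(a.shape,b.shape)
h=max(a.shape[0],b.shape[0]);pad=lambda m:cv2.copyMakeBorder(m,0,h-m.shape[0],0,0,cv2.BORDER_CONSTANT);cv2.imwrite("pics/pre.png",np.hstack([pad(a),pad(b)]))
E
```

```text
pre t10.66 tcp [0.3957 0.1296 0.1274] F [ 0.97  0.34 -1.4 ] M [-0.07  0.32  0.04] gap 0.0090
[0.39560353 0.12987868 0.1274    ]
{'top': (0.79, array([178., 162., 218., 223.]), np.int64(1521)), 'scene': (0.81, array([271., 146., 312., 189.]), np.int64(965))}
(550, 400, 3) (369, 400, 3)
```

View pics/pre.png

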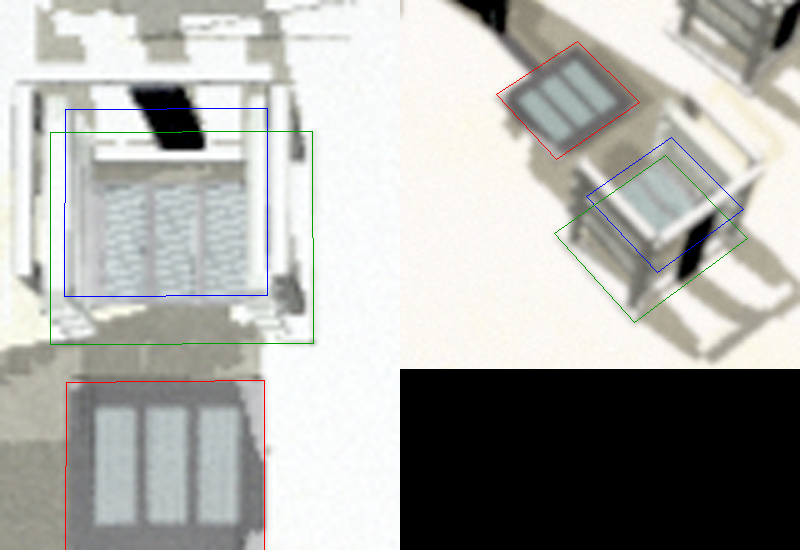

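```bash
cat >> h.py <<'E'
k=np.load("rack.npy");k=k+np.array([0.0,-.0007,0])
def go(gx,dy=0,z=.0975,v=.03,th=None,dyaw=0):
    t,q=tcp(tf(k,[gx,dy,.031])[0],k[2]+dyaw,1);t[2]=.0294+z
    h=r.move_linear(t,v,rotation=q,threshold=th);s=st('gx%.3f hit %s'%(gx,h));
    c,sn=np.cos(k[2]),np.sin(k[2]);d=np.array(s['tool_pos'])-t;print('   err rack',np.round([c*d[0]+sn*d[1],-sn*d[0]+c*d[1],d[2]],4));return h
E
python3 - <<'E'
from h import *
go(-.283,v=.04)
for gx in(-.268,-.2525,-.245,-.235,-.22):
    if go(gx,v=.025,th=5):break
E
```

```text
gx-0.283 hit False t11.88 tcp [0.4223 0.1297 0.1268] F [-0.25 -0.16 -1.77] M [-0.01  0.3   0.02] gap 0.0091
   err rack [-0.0003 -0.0001 -0.0001]
gx-0.268 hit False t12.63 tcp [0.4374 0.13   0.1268] F [ 0.16  0.42 -1.65] M [ 0.03  0.26 -0.02] gap 0.0086
   err rack [-0.0002 -0.0001 -0.0001]
gx-0.253 hit False t13.40 tcp [0.4533 0.1305 0.127 ] F [ 0.61 -0.27 -1.41] M [-0.03  0.04 -0.05] gap 0.0087
   err rack [0.0002 0.     0.0001]
gx-0.245 hit False t13.85 tcp [0.4609 0.1306 0.1269] F [-0.03 -0.26 -1.05] M [-0.03 -0.04 -0.01] gap 0.0090
   err rack [0.0003 0.     0.    ]
gx-0.235 hit False t14.40 tcp [0.4708 0.1308 0.1269] F [ 0.55  0.19 -1.23] M [-0.11  0.03 -0.05] gap 0.0088
   err rack [ 0.0002  0.     -0.    ]
gx-0.220 hit False t15.15 tcp [0.4857 0.1312 0.1269] F [ 0.7  -0.23 -0.35] M [-0.03 -0.02  0.01] gap 0.0091
   err rack [0.0001 0.     0.    ]
```

```bash
python3 - <<'E'
from h import *
h=go(-.195,v=.03,th=5) or go(-.165,v=.03,th=5)
if not h: go(-.165,z=.0945,v=.01,th=3)
for c in("scene","top"): np.save(c+".npy",avg(c,3))
pol=[(tf(k,rect(-.055,.07,-.067,.067,.095)),(255,0,0))]
a=ov("top",(160,85,240,200),400,pol,None);b=ov("scene",(270,140,370,260),400,pol,None)
h=max(a.shape[0],b.shape[0]);pad=lambda m:cv2.copyMakeBorder(m,0,h-m.shape[0],0,0,cv2.BORDER_CONSTANT);cv2.imwrite("pics/in.png",np.hstack([pad(a),pad(b)]))
E
```

```text
gx-0.195 hit False t16.13 tcp [0.5106 0.1317 0.1269] F [ 0.67 -0.41 -0.84] M [-0.01  0.02  0.02] gap 0.0088
   err rack [ 0. -0.  0.]
gx-0.165 hit False t17.28 tcp [0.5406 0.1323 0.1269] F [ 0.25  0.38 -1.63] M [-0.04  0.06  0.01] gap 0.0090
   err rack [ 0. -0.  0.]
gx-0.165 hit True t17.54 tcp [0.5406 0.1324 0.1253] F [-0.49  0.86  3.16] M [-0.16 -0.51 -0.04] gap 0.0087
   err rack [-0.      0.      0.0014]
```

View pics/in.png

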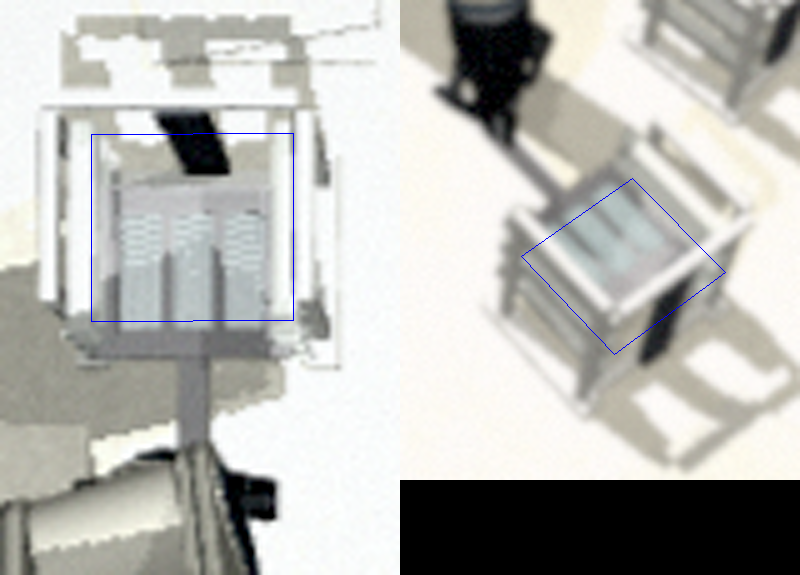

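```bash
python3 - <<'E'
from h import *
go(-.165,z=.0962,v=.01)
go(-.122,z=.0962,v=.012,th=5)
r.dwell(.2);st('after')
E
```

```text
gx-0.165 hit False t18.09 tcp [0.5406 0.1324 0.1256] F [-0.29  0.38  1.8 ] M [-0.07 -0.47  0.06] gap 0.0093
   err rack [0. 0. 0.]
gx-0.122 hit True t20.17 tcp [0.566  0.1329 0.1254] F [-1.78 -0.12  3.07] M [-0.09 -0.43  0.01] gap 0.0092
   err rack [-0.0176 -0.     -0.0002]
after t20.37 tcp [0.566  0.1328 0.1255] F [-1.03 -2.36  2.82] M [-0.11 -0.52 -0.06] gap 0.0092
```

```bash
cat >> h.py <<'E'
def F(n=5):
    a=[]
    for _ in range(n): r.dwell(.02);a.append(r.read_state()['wrist_force'])
    return np.mean(a,0)
E
python3 - <<'E'
from h import *
u=np.array([np.cos(k[2]),np.sin(k[2]),0]);x0=np.array(r.read_state()['tool_pos']);f0=F()@u
print(np.round(F(),2))
gx=-.1396
q=quat(k[2],1)[0]
for i in range(1,16):
    t,_=tcp(tf(k,[gx+.0005*i,0,.031])[0],k[2],1);t[2]=.0294+.0962
    r.move_linear(t,.01);f=F(4);s=r.read_state()
    print(i,round(s['t'],2),np.round(f,1),'adv %.2fmm'%(1e3*(np.array(s['tool_pos'])-x0)@u))
    if f@u<-7:break
E
```

```text
[ 0.17 -0.29  2.52]
1 20.85 [-3.5 -0.8  3.8] adv -0.03mm
2 21.17 [-6.3  0.5  5.4] adv -0.05mm
3 21.48 [-6.5  0.7  4. ] adv -0.07mm
4 21.8 [-8.6  0.2  5.3] adv -0.07mm
```

```bash
python3 - <<'E'
from h import *
u=np.array([np.cos(k[2]),np.sin(k[2]),0])
d=.0024
for i in range(8):
    t,_=tcp(tf(k,[-.1396+d,0,.031])[0],k[2],1);t[2]=.0294+.0962
    r.move_linear(t,.01);f=F(5)@u;print(round(d,5),round(f,2))
    if f<-9.3:break
    d+=.0003
for i in range(7): r.dwell(.15);f=F(4);print(round(r.read_state()['t'],2),np.round(f,1),round(f@u,2))
for c in("top",): np.save(c+".npy",avg(c,3))
np.save("d.npy",d)
pol=[(tf(k,rect(-.0571,.0579,-.065,.065,.099)),(0,0,255))]
ov("top",(160,85,240,200),400,pol,"pics/press.png")
E
```

```text
0.0024 -8.9
0.0027 -9.87
22.68 [-9.9  0.6  5.1] -9.92
22.9 [-9.9  1.   5. ] -9.87
23.12 [-10.3   0.8   5.3] -10.24
23.33 [-9.7  0.5  4.7] -9.7
23.55 [-10.    0.7   5.1] -9.94
23.77 [-10.    0.8   5. ] -9.94
23.98 [-9.9  1.2  4.9] -9.83
```

View pics/press.png

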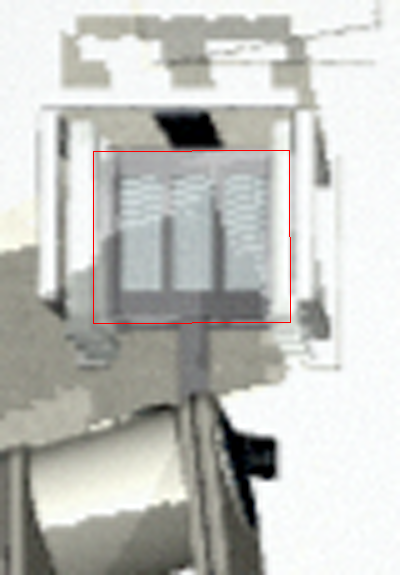

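```bash
python3 - <<'E'
from h import *
u=np.array([np.cos(k[2]),np.sin(k[2]),0]);d=float(np.load("d.npy"))
t,_=tcp(tf(k,[-.1396+d-.0017,0,.031])[0],k[2],1);t[2]=.0294+.0966
r.move_linear(t,.01);print('unload',np.round(F(),2))
r.move_gripper(.04);st('open');print(np.round(F(),2))
s=np.array(r.read_state()['tool_pos']);x=quat(k[2],1)[1]
print(r.move_linear(s-x*.06,.06,threshold=6));st('up')
s=np.array(r.read_state()['tool_pos']);r.move_linear(s+[-.12,0,.10],.15);st('away')
r.dwell(.3)
for c in("scene","top"): np.save(c+".npy",avg(c,3))
pol=[(tf(k,rect(-.0571,.0579,-.065,.065,.099)),(0,0,255))]
a=ov("top",(160,85,240,200),400,pol,None);b=ov("scene",(270,140,370,260),400,pol,None)
h=max(a.shape[0],b.shape[0]);pad=lambda m:cv2.copyMakeBorder(m,0,h-m.shape[0],0,0,cv2.BORDER_CONSTANT);cv2.imwrite("pics/end.png",np.hstack([pad(a),pad(b)]))
for n in("jar_mid","slide_box_mid","dish_mid"): print(n,np.round(r.regions_of(n,"top")[0]['bbox']))
E
```

```text
unload [-4.89  0.43  0.32]
open t24.94 tcp [0.5674 0.1329 0.1262] F [ 0.01 -1.01  0.15] M [-0.01  0.12 -0.01] gap 0.0398
[ 0.07 -0.23  0.03]
False
up t26.18 tcp [0.5545 0.1325 0.1844] F [0.46 0.02 0.22] M [-0.02  0.08 -0.03] gap 0.0399
away t27.37 tcp [0.4347 0.1325 0.284 ] F [0.22 0.25 0.19] M [-0.03  0.13 -0.01] gap 0.0400
jar_mid [124. 241. 144. 256.]
slide_box_mid [293. 122. 317. 138.]
dish_mid [387. 177. 417. 202.]
```

View pics/end.png

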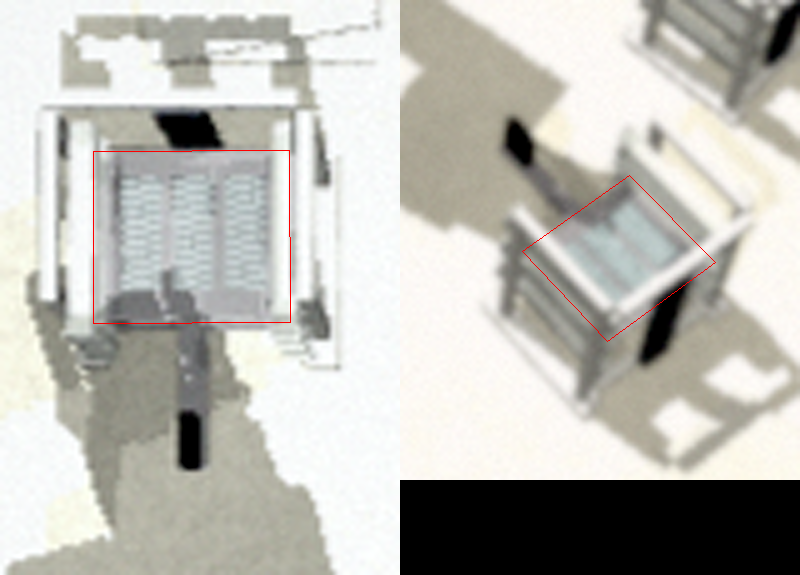

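The tray is in place: its leading edge meets the dark stop bar at about (185,148), its grip is free at (190,440), and the gripper is clear of everything. I'm handing the job in.

```bash
python3 -c "
from plant import r
r.job_done();print(r.read_state()['t'])"
```

```text
the job is handed in; nothing more can be done
the job is handed in; nothing more can be done
```

The tray is in the mid-bench rack, pushed home against the stop and let go, and the job is handed in at about 28 s of the 64 s allowed.

- **Which rack and rails:** I took the mid-bench rack to be `rack_a`. Comparing its sheet in the two views put it on the lowest pair, so I loaded the 95 mm rails. The views disagreed by about 9 mm at the lowest pair against about 31 mm at the middle pair. Lowering the tray then met a ledge at about 96 mm, which fits.
- **Insertion:** The tray went in level with side forces within about 1 N, apart from one 2.4 N reading as it reached the stop.
- **Stop:** I felt a rigid stop with the tray's leading edge about 58 mm from the rack origin, inside the given 40–70 mm.
- **Press:** I held the tray at 9.7–10.2 N for about 1.5 s. I then eased off to about 5 N and opened the gripper. The wrist force fell to about zero and the arm backed off without contact.
- **Last pictures:** The tray's edge is still at the stop bar. The jar, box and dish show within detection noise of where they started. The largest change was one edge of the jar's outline, off by 6 pixels while its other edges agreed to a pixel.

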